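Load the badge press and hold its lever down

TASK

Make a badge on the hand press: lay the round badge blank, same face up as it lies now, flat in the pocket of the die on the pulled-out carriage and let go of it, push the carriage fully home under the ram, then bring the lever down by its rubber handle all the way to its stop and keep it there: finish while still holding the lever down. Leave the mug, jar, small bottle and brush where they are.

Things in the scene. Friction and masses are not known exactly. Their poses are not given: they have to be found in the camera images.
- press: Hand-operated badge press of grey painted iron, fixed to a black base board (210 mm in x by 310 mm in y, 12 mm thick). Origin on the table under the middle of the ram; its z is up. In its own frame: the ram is over the origin; the column stands at x = 60 to 96 mm; the head (56 mm wide in y, x = -29 to 97 mm) spans z = 106 to 152 mm; the lever leans forward to -x in the plane y = 0; the carriage slides out along +y; the board covers y = -85 to 225 mm and x = -105 to 105 mm.
- carriage (a joint): Sliding aluminium carriage (80 mm wide in x, 140 mm along y, top face 25 mm above the table) that carries the die. Value in m: 0 = fully home under the ram (hard stop), 0.125 = fully out to the press's +y. Starts pulled out 0.105 to 0.125. Friction about 2 N, stays where it is left.
- pocket (a point): Centre of the floor of the die's pocket. The die is a round steel cup fixed on the carriage, 72 mm across outside, 14 mm high above the carriage top; its pocket, open at the top, is round, 56 mm across and 5 mm deep. The pocket's floor is 34 mm above the table, the die's rim 39 mm.
- post (a point): Centre of the top of the upright push post on the carriage, 85 mm from the die's centre towards the press's +y. The post is 34 mm tall above the carriage (top 59 mm above the table), 14 mm thick, with a black head 20 mm across on its upper 10 mm. Push it from its outer (+y) side towards the press's -y to send the carriage home.
- lever (a joint): The press's spring-loaded lever, rad: 0 = up (leaning 55 degrees above horizontal towards the press's -x), 1.0 = all the way down on its hard stop (2 degrees below horizontal). Bringing it down needs about 2 N at the start and 10 N near the stop at the handle; it springs back up when let go. It drives the ram down 36 mm per rad; the ram's pad meets a seated blank at about 0.77.
- handle (a point): Black rubber grip on the lever, a round bar 26 mm thick and 100 mm long. This point lies on the bar's centre line at the gripping point, 165 mm from the pivot (about 307 mm above the table with the lever up, 165 mm with it down); the bar runs on 35 mm past it to the free end and 65 mm back towards the pivot.
- pivot (a point): Lever's pivot, on its axis (along the press's y), 172 mm above the table; in the press's frame at x = 60 mm, y = 0.
- pad: Round steel spring pad 46 mm across under the ram; origin at the centre of its lower face, 74 mm above the table with the lever up. It gives up to 12 mm against its spring.
- blank: Badge blank: white round disc 50 mm across, 12 mm thick with a tin band, 40 g, lying flat on the table to the left of the press. Origin at the centre of its underside; keep the same face up.
- mug: White mug, 80 mm across, 95 mm tall, standing right of the press; origin at the centre of its underside. Leave alone.
- jar: Large lidded glass jar, 90 mm across, 130 mm tall, standing right of the press; origin at the centre of its underside. Leave alone.
- bottle: Small glass bottle with a black cap, 40 mm across, 75 mm tall, left of the press; origin at the centre of its underside. Leave alone.
- brush: Paint brush lying on the far left of the table; origin under its middle. Leave alone.
Things that resemble listed ones, but are neither listed nor needed, are in the scene too. What is meant by the blank is not purple or yellow, and is the smaller of those in its own colour.

How it is judged:
By the outcome, as a careful person would: the job done as asked, in the order asked, and still so for the second after the job is handed in, while the arm keeps its last pose, push and grip.
It also fails if it takes over 72 s, if anything falls off the work surface, if the arm or the gripper's body presses on something with over 40 N, if the wrist force passes 120 N, or if a joint passes its speed limit or range.

ROBOT

A 6-joint arm with a two-finger parallel gripper is mounted at the origin on the work surface. World frame = base frame: x ahead of the robot, y to its left, z up, the work surface at z = 0. Lengths are in m, angles in degrees, forces in N, time in s.
With the tool pointing down it reaches from about 0.25 to 0.8 m from the base axis. Payload 3.9 kg.
Tool frame: the origin (TCP) lies on the centre line of the jaws, within the pads' length; the fingertips stand 22 mm ahead of it and the grasp point (between the pads) lies 3 mm ahead of it; z points along the fingers, y is the line along which they close (so a half turn about z gives the same grasp; the last joint's range is limited). The gripper opens to 85 mm and grips with 20 to 120 N. Pads are 22 mm wide; open, the fingers measure 114 mm over their backs; the gripper's body (76 mm by 85 mm) begins 54 mm behind the grasp point. The pads swing forward as they close: fully open they stand 13 mm farther back than shut.
Start: joints at [70.359, 14.897, -7.913, 67.191, 0, 90], TCP at [0.176, 0.494, 0.253] pointing down, gripper open.
Joint ranges: [-159.42, 159.42], [-47.68, 98.78], [-73.54, 78.23], [-108.79, 121.32], [-90, 84.71], [-180, 180]. Speed limits (degrees/s): [147.25, 147.25, 180, 180, 180, 180].

INTERFACE

Orientations are given as [roll, pitch, yaw] about the fixed x, y, z axes, in that order (R = Rz(yaw) Ry(pitch) Rx(roll)).
In Python, from cell import robot gives the robot as it stands.
- The arm moves only by the shell command python3 -m inch 'ROWS' [OPENING] [FORCE]. ROWS is JSON, a list of rows, each an object with "delta_pos": the shift along the tool's x, y, z in mm, a list of three; "twist": the turn, a rotation vector about the tool's x, y, z in degrees, a list of three. In form: [{"delta_pos": [dx, dy, dz], "twist": [ax, ay, az]}, ...]. A call has 1 to 20 rows; each row shifts and turns the commanded pose from where the row before left it, along the tool's axes as they then stand; what a row does not reach is not made up. A row lasts 1/8 s, in which the tool goes at most 62.5 mm and 10.7 degrees, less where a joint would pass 70% of its speed; a pose out of reach is approached as far as the arm can. A call is refused whole if a number of a shift passes 62.5 or a number of a turn 10.7, either way. A call with a gripper value outside its range is refused whole. OPENING is the finger opening in mm, from 0 to 85.4, set as the call begins (- or left out, the last holds). The fingers move at their own pace and stop on an object; FORCE is the grip in N (left out, the last holds). Time passes only in rows, so rows that do not move let the fingers close. It gives the time, the measured TCP pose, the force, the opening and the grip force at its end, in the units of the state.
- robot.state(): the state, without advancing time (a new reading comes with each control period).
- robot.snapshot(name): name is "scene" or "top" or "wrist"; returns a dict with "pixels" (480x640x3 uint8, red, green, blue), "vfov" (degrees; the focal length in pixels is half the picture's height over the tangent of half this angle, whatever the lens; pixels are square), "cx", "cy" (the principal point, pixels), "R" (3x3) and "t" (3): a world point X has camera coordinates R X + t. Camera axes: x right, y down, z forward; pixel columns grow to the right and rows downward; lengths in m; the calibration is good to about 2 mm. A picture is of the moment at which its call begins. There is no depth.
- robot.sign_off(): hands the job in; it is judged then, once.
The state is a dict: "clock": time; "joints": joint angles; "qvel": joint speeds; "tau": joint torques, N m; "position": TCP position; "tcp_rot": TCP orientation; "force": force on the tool from outside, world axes, zero at the start; "ft_torque": the same for the moment, N m; "width": finger opening in m; "gripper_force": force on a finger pad.
Only numpy, scipy, OpenCV 4.12 (cv2) and the standard library are available. Lean on these libraries where they do the work, as an engineer would, in place of code of your own. Each camera call takes 0.05 s, during which the arm holds its last target. There are 200 camera calls.

## Working session

There is one attempt and no reset: what is moved stays moved. The work goes in short steps, Python scripts to look and compute and a shell command to move; the robot and the scene stay as the last step left them, time stands still between calls to the robot, and variables do not carry over. Pictures are saved under pics/ and viewed, at most 10 in all, crops included, and the job is handed in when it is done.

```bash
mkdir -p pics; ls; cat > h.py <<'E'
import numpy as np, cv2
from cell import robot
def snap(n,f):
    s=robot.snapshot(n); cv2.imwrite('pics/'+f,s['pixels'][:,:,::-1]); np.savez('pics/'+f+'.npz',**s); return s
def load(f): return dict(np.load('pics/'+f+'.npz'))
def ray(s,u,v):
    f=240/np.tan(np.radians(s['vfov']/2)); d=np.array([(u-s['cx'])/f,(v-s['cy'])/f,1]); R=np.array(s['R'])
    return -R.T@np.array(s['t']), R.T@d
def onz(s,u,v,z):
    o,d=ray(s,u,v); return o+d*(z-o[2])/d[2]
def proj(s,X):
    f=240/np.tan(np.radians(s['vfov']/2)); c=np.array(s['R'])@X+s['t']; return np.array([s['cx']+f*c[0]/c[2],s['cy']+f*c[1]/c[2]])
E
python3 - <<'E'
from h import *
for n in('scene','top'):
    s=snap(n,n+'1.png'); print(n,s['vfov'],s['cx'],s['cy'],onz(s,320,240,0),ray(s,320,240)[0])
print(robot.state())
E
```

```text
pics
scene 50.25442159007186 321.1868667243786 236.29368136250568 [ 0.44614773 -0.09313354  0.        ] [1.02224462 0.79770653 1.08691181]
top 49.66750890579618 315.441203495201 243.96023575475076 [0.56738223 0.04599922 0.        ] [0.28665948 0.04424482 1.39870845]
{'clock': 0.1, 'joints': array([ 7.03591507e+01,  1.49305593e+01, -7.97858770e+00,  6.71897544e+01,
        1.80836643e-03,  9.00000034e+01]), 'qvel': array([-0.00755433, -0.15115354,  0.16686586, -0.01531175,  0.11184702,
       -0.00504188]), 'tau': array([-6.45300352e-04, -4.06508410e+01,  2.54527098e+01,  1.01150904e-02,
       -9.31521527e-05, -7.79281152e-06]), 'position': array([0.17626305, 0.49391764, 0.25255955]), 'tcp_rot': array([-1.79901099e+02, -1.80835782e-03,  1.60359144e+02]), 'force': array([0.20330903, 1.01189396, 0.21484729]), 'ft_torque': array([-0.01434678, -0.01488192, -0.00254484]), 'gripper_force': 0.0, 'width': 0.08570335691450878}
```

View pics/top1.png

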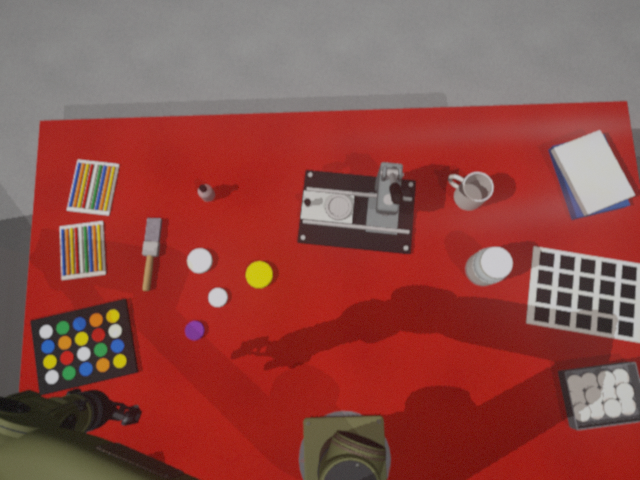

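View pics/scene1.png

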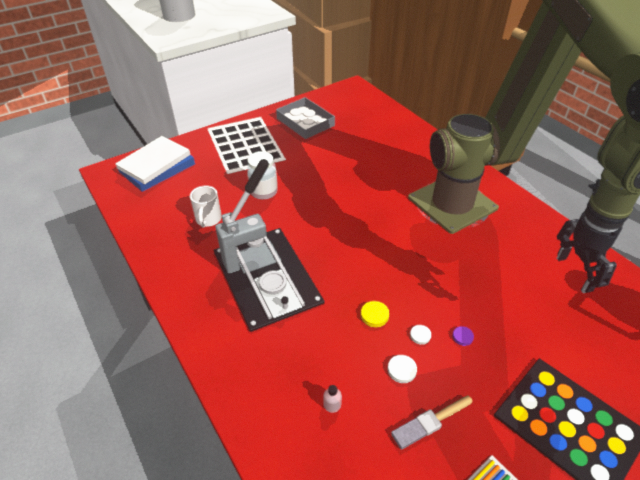

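Top view: the white discs are at (200,260), which is larger, and (218,297), which is smaller. There is also a purple disc at (194,330) and a yellow one at (259,274). The blank should be the smaller white one at (218,297); the press is at (357,212) with its carriage out to the left. I'll measure these and confirm with an enlarged crop.

```bash
cat > m1.py <<'E'
from h import *
for n,c in(('top1.png',[(200,260),(218,297)]),('scene1.png',[(402,369),(420,335)])):
    s=load(n); im=s['pixels'].astype(int)
    m=((im.min(2)>120)&(im.max(2)-im.min(2)<60)).astype(np.uint8)
    k,lab,st,ce=cv2.connectedComponentsWithStats(m)
    for u,v in c:
        l=lab[v,u]; x,y,w,h,a=st[l]; p=onz(s,*ce[l],0.010)
        print(n,ce[l],st[l],p,'diam mm',1000*np.linalg.norm(onz(s,x,ce[l][1],.01)-onz(s,x+w,ce[l][1],.01)))
s=load('top1.png');im=s['pixels'].astype(int)
m=(im[...,0]<70).astype(np.uint8);m[:150]=0;m[270:]=0;m[:,:285]=0;m[:,425:]=0
m=cv2.morphologyEx(((im[...,0]-im[...,1]<60)).astype(np.uint8)*(np.indices(m.shape)[0]>165)*(np.indices(m.shape)[0]<260)*(np.indices(m.shape)[1]>285)*(np.indices(m.shape)[1]<422),cv2.MORPH_OPEN,np.ones((3,3))).astype(np.uint8)
k,lab,st,ce=cv2.connectedComponentsWithStats(m); l=1+st[1:,4].argmax()
c,_=cv2.findContours((lab==l).astype(np.uint8),0,2)
h=cv2.convexHull(c[0]); q=cv2.approxPolyDP(h,4,True)[:,0]
for u,v in q: print((u,v),onz(s,u,v,.012))
a=s['pixels'][160:265,285:430,::-1]; b=s['pixels'][245:315,180:280,::-1]
A=cv2.resize(a,None,fx=4,fy=4,interpolation=2);B=cv2.resize(b,None,fx=2,fy=2)
A[:140,:200]=B; cv2.imwrite('pics/crop1.png',A)
E
python3 m1.py
```

```text
top1.png [198.91967871 260.14859438] [187 248  25  25 498] [0.51971269 0.3769157  0.01      ] diam mm 68.2729260855277
top1.png [217.21070234 296.89297659] [208 288  20  19 299] [0.41833441 0.32620927 0.01      ] diam mm 53.82097412221616
scene1.png [401.9751938  368.34883721] [388 355  29  28 645] [0.52255298 0.37550502 0.01      ] diam mm 68.29006870538147
scene1.png [420.27936508 333.9968254 ] [410 325  21  19 315] [0.42306593 0.32651615 0.01      ] diam mm 52.18934343870976
(np.int32(415), np.int32(181)) [ 0.72397805 -0.22291151  0.012     ]
(np.int32(409), np.int32(253)) [ 0.52162968 -0.19371429  0.012     ]
(np.int32(298), np.int32(241)) [0.56405545 0.10605076 0.012     ]
(np.int32(306), np.int32(171)) [0.7631573 0.0793483 0.012    ]
(np.int32(402), np.int32(166)) [ 0.76885185 -0.18948326  0.012     ]
```

View pics/crop1.png

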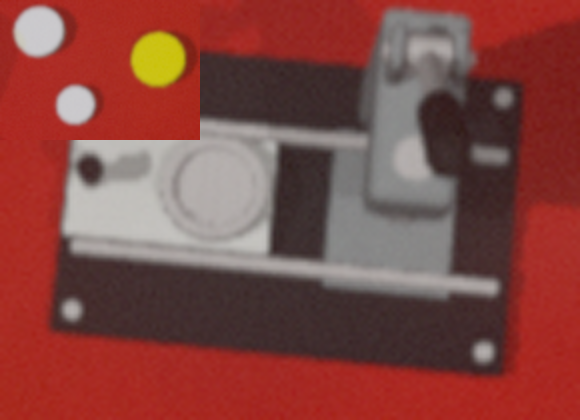

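The crop confirms it: the smaller white disc measures about 52 mm against 68 mm for the other, so the blank is the one at top pixel (218,297), world ≈(0.420,0.326). The press yaw from the board corners is about -8.1°. I'll turn and move over the blank, then look with the wrist camera.

```bash
python3 -m inch '[{"delta_pos":[0,0,0],"twist":[0,0,9.8]},{"delta_pos":[0,0,0],"twist":[0,0,9.8]},{"delta_pos":[0,0,0],"twist":[0,0,9.8]},{"delta_pos":[0,0,0],"twist":[0,0,9.8]},{"delta_pos":[0,0,0],"twist":[0,0,9.8]},{"delta_pos":[0,0,0],"twist":[0,0,9.8]},{"delta_pos":[0,0,0],"twist":[0,0,9.8]},{"delta_pos":[0,0,0],"twist":[0,0,9.8]},{"delta_pos":[-16.5,33.3,11.6],"twist":[0,0,0]},{"delta_pos":[-16.5,33.3,11.6],"twist":[0,0,0]},{"delta_pos":[-16.5,33.3,11.6],"twist":[0,0,0]},{"delta_pos":[-16.5,33.3,11.6],"twist":[0,0,0]},{"delta_pos":[-16.5,33.3,11.6],"twist":[0,0,0]},{"delta_pos":[-16.5,33.3,11.6],"twist":[0,0,0]},{"delta_pos":[-16.5,33.3,11.6],"twist":[0,0,0]},{"delta_pos":[-16.5,33.3,11.6],"twist":[0,0,0]},{"delta_pos":[0,0,0],"twist":[0,0,0]},{"delta_pos":[0,0,0],"twist":[0,0,0]}]' 85
cat >> h.py <<'E'
from scipy.spatial.transform import Rotation as Ro
def go(p,st=None):
    st=st or robot.state(); return 1000*Ro.from_euler('xyz',st['tcp_rot'],degrees=True).inv().apply(np.array(p)-st['position'])
YAW=np.radians(-8.1); O=np.array([.6333,-.1271,0])
RP=np.array([[np.cos(YAW),-np.sin(YAW),0],[np.sin(YAW),np.cos(YAW),0],[0,0,1]])
def P2W(p): return O+RP@np.array(p)
def W2P(p): return RP.T@(np.array(p)-O)
E
python3 - <<'E'
from h import *
s=snap('wrist','w1.png'); print(s['vfov'],s['cx'],s['cy'],proj(s,np.array([.42,.326,.012])))
t=load('top1.png'); c=load('scene1.png')
for n,a,b,z in(('die',(338.2,206.7),(272,282),.039),('post',(307.5,202.2),(284.5,299),.059)):
    print(n,W2P(onz(t,*a,z)),W2P(onz(c,*b,z)))
print('wristP top proj', [proj(c,P2W(p)) for p in ([0,115,39],[0,200,59],[-34.6,0,307]) for p in [np.array(p)/1000]])
E
```

```text
clock: 2.35
position: [0.4213, 0.3264, 0.1603]
tcp_rot: [-179.9, 0.0, 81.9]
force: [-0.7, 0.1, 0.4]
width: 0.0851
gripper_force: 0.0
67.95331428036023 317.422281882715 238.53580238371237 [317.13537683 231.179437  ]
die [-0.00064396  0.12224142  0.039     ] [0.00678596 0.12767722 0.039     ]
post [-0.00262725  0.20505685  0.059     ] [0.0033285  0.20909623 0.059     ]
wristP top proj [array([272.63509539, 277.83800545]), array([284.34749991, 295.96957575]), array([260.73677322, 170.45069777])]
```

View pics/w1.png

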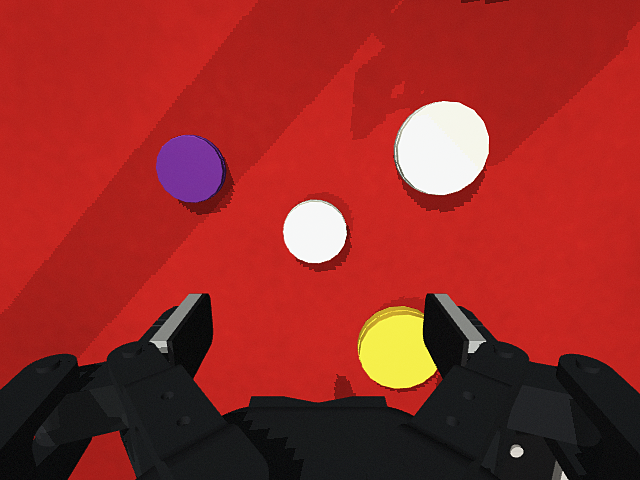

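The wrist view shows the blank at (315,232), clear of both fingers. The inner tip edges of the pads are at (211,294) and (425,294).

```bash
python3 - <<'E'
from h import *
s=load('w1.png'); im=s['pixels'].astype(int)
m=((im.min(2)>150)).astype(np.uint8); k,lab,st,ce=cv2.connectedComponentsWithStats(m); l=lab[232,315]
p=onz(s,*ce[l],.012); print(ce[l],st[l],p, 'D',np.linalg.norm(onz(s,st[l][0],232,.012)-onz(s,st[l][0]+st[l][2],232,.012)))
o,d=ray(s,318,240); print('cam',o,d); f=240/np.tan(np.radians(s['vfov']/2))
dep=.0851*f/214; 
for u in(211,425):
  o,d=ray(s,u,294); print('tip',o+d*dep, 'ahead of TCP', robot.state()['position'][2]-(o+d*dep)[2])
print('delta',go([p[0],p[1],.026]))
E
```

```text
[314.39619048 231.05238095] [ 283  200   64   63 3150] [0.41790628 0.32640071 0.012     ] D 0.04978689695201138
cam [0.4299041  0.39345314 0.28039815] [-0.03673082 -0.26761289 -0.96283629]
tip [0.37966207 0.34105597 0.14977016] ahead of TCP 0.010740090575215105
tip [0.4639132  0.32906613 0.1497452 ] ahead of TCP 0.010765047145464862
delta [ -0.8025112   -3.02027416 134.51244866]
```

```bash
python3 -m inch '[{"delta_pos":[-0.8,-3,30],"twist":[0,0,0]},{"delta_pos":[0,0,35],"twist":[0,0,0]},{"delta_pos":[0,0,35],"twist":[0,0,0]},{"delta_pos":[0,0,20],"twist":[0,0,0]},{"delta_pos":[0,0,10],"twist":[0,0,0]},{"delta_pos":[0,0,6],"twist":[0,0,0]},{"delta_pos":[0,0,0],"twist":[0,0,0]},{"delta_pos":[0,0,0],"twist":[0,0,0]}]' 85
python3 -m inch '[{"delta_pos":[0,0,0],"twist":[0,0,0]},{"delta_pos":[0,0,0],"twist":[0,0,0]},{"delta_pos":[0,0,0],"twist":[0,0,0]},{"delta_pos":[0,0,0],"twist":[0,0,0]},{"delta_pos":[0,0,0],"twist":[0,0,0]},{"delta_pos":[0,0,0],"twist":[0,0,0]},{"delta_pos":[0,0,0],"twist":[0,0,0]},{"delta_pos":[0,0,0],"twist":[0,0,0]}]' 40 30
python3 -c "
from h import *
s=snap('wrist','w2.png')"
```

```text
clock: 3.4
position: [0.4192, 0.3266, 0.0253]
tcp_rot: [179.9, -0.1, 82.0]
force: [0.2, -0.0, 0.3]
width: 0.085
gripper_force: 0.0
clock: 4.4
position: [0.4189, 0.3262, 0.0252]
tcp_rot: [180.0, -0.0, 82.0]
force: [-0.5, -0.9, 5.3]
width: 0.048
gripper_force: 30.3
```

View pics/w2.png

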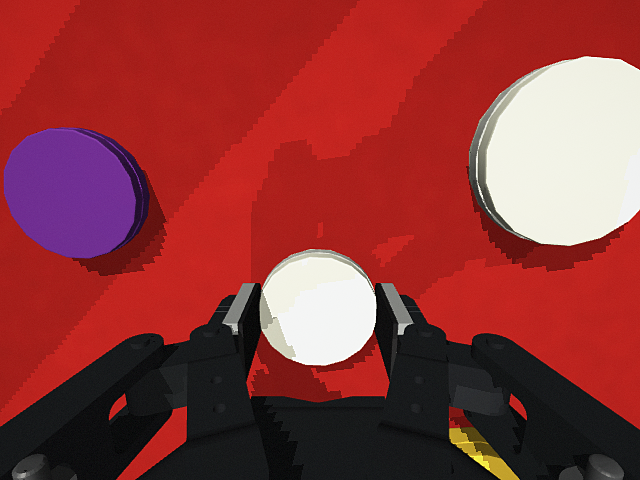

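Grasped: the blank sits between the pads at (318,307), with a width of 48 mm and both pads on its rim. Next I lift and carry it over the pocket, then look again.

```bash
python3 -m inch '[{"delta_pos":[0,0,-15],"twist":[0,0,0]},{"delta_pos":[0,0,-35],"twist":[0,0,0]},{"delta_pos":[0,0,-45],"twist":[0,0,0]},{"delta_pos":[-10,10,-45],"twist":[0,0,0]},{"delta_pos":[-24,22,-35],"twist":[0,0,0]},{"delta_pos":[-31,29,0],"twist":[0,0,0]},{"delta_pos":[-31,29,0],"twist":[0,0,0]},{"delta_pos":[-31,29,0],"twist":[0,0,0]},{"delta_pos":[-31,29,0],"twist":[0,0,0]},{"delta_pos":[-31,29,0],"twist":[0,0,0]},{"delta_pos":[-31,29,0],"twist":[0,0,0]},{"delta_pos":[-31,29,0],"twist":[0,0,0]},{"delta_pos":[-24,22,0],"twist":[0,0,0]},{"delta_pos":[-12,13,0],"twist":[0,0,0]},{"delta_pos":[-7,8,0],"twist":[0,0,0]},{"delta_pos":[0,0,0],"twist":[0,0,0]},{"delta_pos":[0,0,0],"twist":[0,0,0]}]'
python3 -c "
from h import *
s=snap('wrist','w3.png'); print(proj(s,P2W([.002,.124,.039])),robot.state()['position'])"
```

```text
clock: 6.58
position: [0.6522, -0.0029, 0.1996]
tcp_rot: [-180.0, -0.0, 82.0]
force: [-1.2, 0.4, -0.8]
width: 0.0482
gripper_force: 31.2
[319.46295534 228.82326411] [ 0.65225442 -0.00285206  0.19960869]
```

View pics/w3.png

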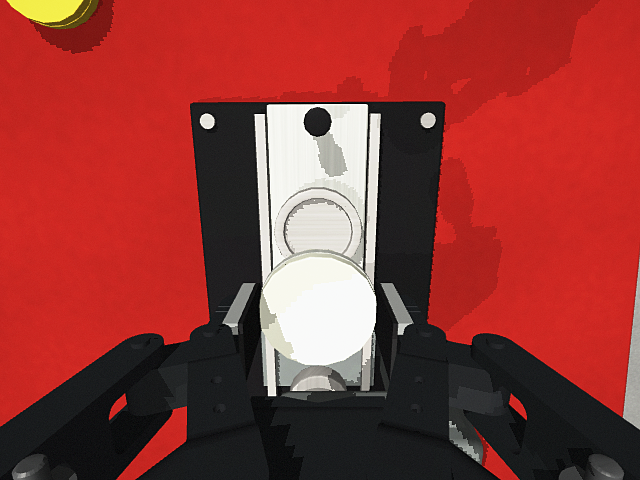

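The wrist view shows the die at about (319,230), the post head at (317,122) and the board squarely aligned. The held blank is centred between the pads at about (318,308). I'll fit the circles.

```bash
cat > m2.py <<'E'
from h import *
from scipy.optimize import least_squares
s=load('w3.png'); g=cv2.GaussianBlur(cv2.cvtColor(s['pixels'],cv2.COLOR_RGB2GRAY),(3,3),0).astype(float)
print('row222',g[222,268:300:1].astype(int),g[222,340:370].astype(int)); print('col319',g[178:205,319].astype(int))
# edge points on rays in metric plane z=.039
c0=P2W([0.002,.124,.039])
def fit(r0,sgn,tol=.004):
    c=c0.copy()
    for it in range(4):
        pts=[]
        for th in np.radians(np.arange(-10,191,4)):
            e=RP@np.array([np.cos(th),np.sin(th),0]); rr=np.arange(r0-tol,r0+tol,.0003)
            uv=np.array([proj(s,c+e*r) for r in rr],np.float32)
            v=cv2.remap(g.astype(np.float32),uv[:,:1],uv[:,1:],1)[:,0]
            d=np.abs(np.gradient(v)) if sgn==0 else sgn*np.gradient(v); i=d.argmax()
            if d[i]>1.5: pts.append((c+e*rr[i])[:2])
        pts=np.array(pts); q=least_squares(lambda q:np.hypot(*(pts-q[:2]).T)-q[2],[*c[:2],r0],loss='soft_l1',f_scale=.0005).x; c[:2]=q[:2]
    return q,len(pts),np.median(abs(np.hypot(*(pts-q[:2]).T)-q[2]))
for a in((.028,0),(.028,1),(.028,-1),(.036,0),(.036,1),(.036,-1)): print(a,fit(*a,tol=.005))
# post head & blank
im=s['pixels'].astype(int)
m=(im.max(2)<60).astype(np.uint8); m[:, :290]=0;m[:,345:]=0;m[:106]=0;m[140:]=0
mm=cv2.moments(m,True); u,v=mm['m10']/mm['m00'],mm['m01']/mm['m00']; print('post',u,v,onz(s,u,v,.059),W2P(onz(s,u,v,.059)))
tz=robot.state()['position'][2]; cen=(318.,308.)
m=(im.min(2)>215).astype(np.uint8)
for row in (300,308,316): xs=np.where(im[row,255:385].min(1)>140)[0]+255; print(row,xs.min(),xs.max())
col=im[240:375,318].min(1); print(list(col[:35]),list(col[-20:]))
for n in (210,): print('screws')
m=(im.min(2)>150).astype(np.uint8);k,lab,st,ce=cv2.connectedComponentsWithStats(m)
for u,v in((207,121),(428,120)):
    l=lab[v,u]; print(ce[l],W2P(onz(s,*ce[l],.013)))
E
python3 m2.py
```

```text
row222 [195  94  71 155 230 251 236 218 222 231 229 227 226 224 223 208 154 113
 132 177 218 233 228 227 226 226 226 226 226 227 227 227] [229 228 228 228 229 229 229 230 235 207 163 183 226 233 229 228 227 227
 229 211 174 179 211 196 121  52  87 182 220 225]
col319 [241 232 227 228 228 228 229 232 217 168 154 199 231 231 228 228 229 227
 225 196 149 142 154 152 171 213 229]
(0.028, 0) (array([ 0.65057011, -0.00654057,  0.02792122]), 51, np.float64(0.00021146237039405477))
(0.028, 1) (array([ 0.65088217, -0.00704811,  0.02838028]), 51, np.float64(6.546558311081377e-05))
(0.028, -1) (array([0.6527486 , 0.00277   , 0.02612263]), 51, np.float64(0.0008892930530413033))
(0.036, 0) (array([ 0.65089094, -0.01802263,  0.0389067 ]), 51, np.float64(0.00109435496077874))
(0.036, 1) (array([ 0.64929225, -0.02004281,  0.03937852]), 51, np.float64(0.0015451398084986578))
(0.036, -1) (array([ 0.65035729, -0.01006994,  0.03784641]), 51, np.float64(0.0003548206481291047))
post 317.1382113821138 121.46178861788619 [0.66233968 0.07673187 0.059     ] [2.98087880e-05 2.05890104e-01 5.90000000e-02]
300 2
[... 293 characters left out ...]
64(234), np.int64(250), np.int64(240), np.int64(239), np.int64(239), np.int64(239), np.int64(239), np.int64(238), np.int64(239), np.int64(239), np.int64(240), np.int64(238), np.int64(239), np.int64(238), np.int64(238), np.int64(239), np.int64(238), np.int64(239)] [np.int64(249), np.int64(249), np.int64(249), np.int64(248), np.int64(249), np.int64(249), np.int64(249), np.int64(249), np.int64(252), np.int64(255), np.int64(128), np.int64(122), np.int64(129), np.int64(129), np.int64(127), np.int64(135), np.int64(134), np.int64(134), np.int64(131), np.int64(127)]
screws
[206.82080925 120.82080925] [-0.09033417  0.20851435  0.013     ]
[427.77906977 119.86627907] [0.09053504 0.20950988 0.013     ]
```

```bash
python3 - <<'E'
from h import *
s=load('w3.png'); z=.1864
a,b=onz(s,317.8,256.8,z),onz(s,317.8,370,z); c=(a+b)/2; print('D',np.linalg.norm(a-b),c, 'lat',np.linalg.norm(onz(s,259.7,312,z)-onz(s,376,312,z)))
st=robot.state(); print('blank in tool',go(c)); 
t=np.array([.6506,-.0070,.1996]); print('move',go(st['position']+t-np.array([c[0],c[1],.1996])))
E
```

```text
D 0.05148468190480671 [ 0.65114016 -0.00519078  0.1864    ] lat 0.04788572845924671
blank in tool [-2.47406816 -0.77183439 13.20847959]
move [-1.86663472e+00 -2.84089049e-01 -3.26972906e-04]
```

```bash
python3 - <<'E'
from h import *
for n,z in(('w2.png',.012),('w3.png',.1864)):
    s=load(n); im=s['pixels'].astype(int); col=im[:,318].min(1); print(n,list(map(int,col[244:264])),list(map(int,col[358:376])))
a=load('w2.png')['pixels'][235:385,245:390];b=load('w3.png')['pixels'][235:385,245:390]
cv2.imwrite('pics/c23.png',cv2.resize(np.hstack([a,b])[:,:,::-1],None,fx=2.7,fy=2.7,interpolation=0))
s=load('w2.png')
for v in(257,365): print(W2P(onz(s,318,v,.012))-W2P([.4179,.3264,.012]))
E
```

```text
w2.png [28, 28, 26, 24, 13, 127, 151, 141, 202, 198, 171, 168, 164, 194, 247, 235, 230, 232, 232, 231] [244, 243, 243, 243, 244, 246, 255, 66, 8, 21, 21, 18, 19, 19, 17, 32, 32, 31]
w3.png [218, 222, 224, 228, 226, 171, 149, 148, 211, 208, 184, 180, 176, 234, 250, 240, 239, 239, 239, 239] [248, 249, 249, 249, 249, 252, 255, 128, 122, 129, 129, 127, 135, 134, 134, 131, 127, 147]
[3.62899007e-04 2.32226544e-02 1.04083409e-17]
[ 3.91494904e-04 -2.56943376e-02  1.04083409e-17]
```

View pics/c23.png

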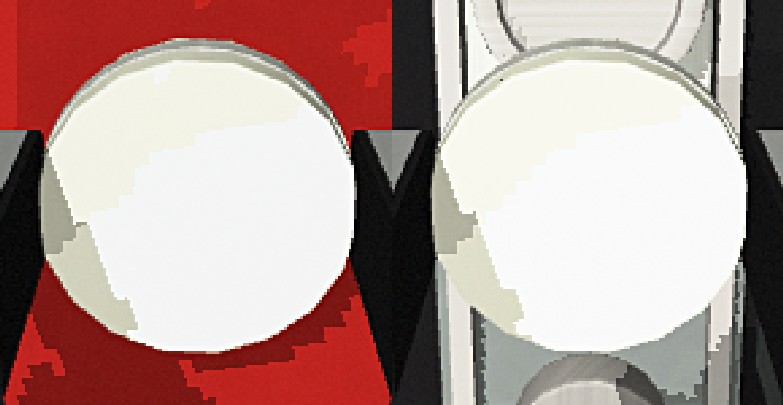

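```bash
python3 -m inch '[{"delta_pos":[-3.8,-0.3,30],"twist":[0,0,0]},{"delta_pos":[0,0,35],"twist":[0,0,0]},{"delta_pos":[0,0,30],"twist":[0,0,0]},{"delta_pos":[0,0,20],"twist":[0,0,0]},{"delta_pos":[0,0,10],"twist":[0,0,0]},{"delta_pos":[0,0,5],"twist":[0,0,0]},{"delta_pos":[0,0,3],"twist":[0,0,0]},{"delta_pos":[0,0,3],"twist":[0,0,0]},{"delta_pos":[0,0,2],"twist":[0,0,0]},{"delta_pos":[0,0,0],"twist":[0,0,0]},{"delta_pos":[0,0,0],"twist":[0,0,0]}]'
```

```text
clock: 8.0
position: [0.6521, -0.0077, 0.0617]
tcp_rot: [180.0, -0.0, 82.0]
force: [0.2, 0.6, -0.5]
width: 0.048
gripper_force: 31.2
```

```bash
python3 -m inch '[{"delta_pos":[0.8,-0.5,0],"twist":[0,0,0]},{"delta_pos":[0,0,1],"twist":[0,0,0]},{"delta_pos":[0,0,1],"twist":[0,0,0]},{"delta_pos":[0,0,0],"twist":[0,0,0]},{"delta_pos":[0,0,0],"twist":[0,0,0]}]'
python3 -c "
from h import *
s=snap('wrist','w4.png'); print(robot.state()['position'],go([.6506,-.007,.059])); snap('top','top2.png')
cv2.imwrite('pics/c4.png',cv2.resize(s['pixels'][150:420,150:490,::-1],None,fx=2.2,fy=2.2,interpolation=2))"
```

```text
clock: 8.62
position: [0.6516, -0.0068, 0.0595]
tcp_rot: [-180.0, 0.0, 82.0]
force: [0.3, -0.4, -1.1]
width: 0.0483
gripper_force: 31.2
[ 0.65160164 -0.00677414  0.05946893] [-0.36378102 -0.96013743  0.4690289 ]
```

View pics/c4.png

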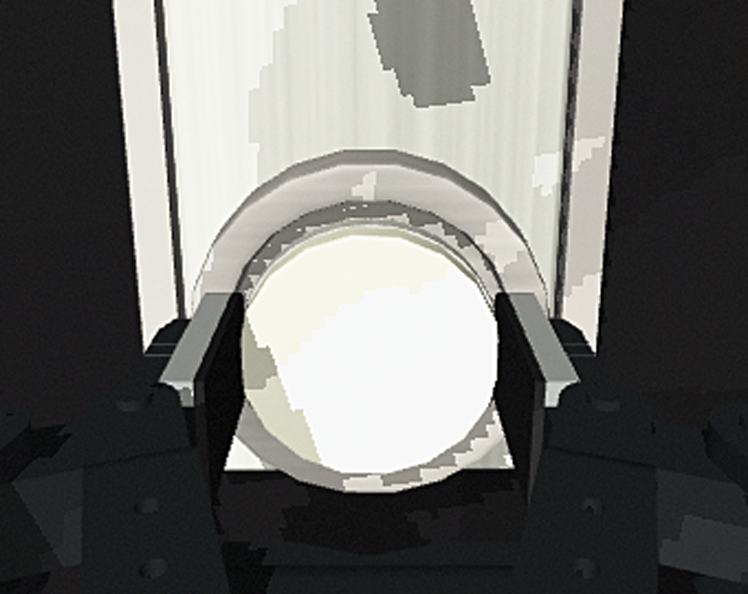

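The blank sits inside the pocket ring, centred in it, with no contact force. I'll release, lift and check.

```bash
python3 -m inch '[{"delta_pos":[0,0,0],"twist":[0,0,0]},{"delta_pos":[0,0,0],"twist":[0,0,0]},{"delta_pos":[0,0,0],"twist":[0,0,0]},{"delta_pos":[0,0,0],"twist":[0,0,0]},{"delta_pos":[0,0,-10],"twist":[0,0,0]},{"delta_pos":[0,0,-35],"twist":[0,0,0]},{"delta_pos":[0,0,-45],"twist":[0,0,0]},{"delta_pos":[0,0,-30],"twist":[0,0,0]},{"delta_pos":[0,0,0],"twist":[0,0,0]},{"delta_pos":[0,0,0],"twist":[0,0,0]}]' 75
python3 -c "
from h import *
s=snap('wrist','w5.png'); print(robot.state()['position'],go(P2W([0,.245,.18])))
im=s['pixels'].astype(int);m=(im.min(2)>150).astype(np.uint8)
cv2.imwrite('pics/c5.png',cv2.resize(s['pixels'][60:330,150:490,::-1],None,fx=2.2,fy=2.2,interpolation=2))"
```

```text
clock: 9.98
position: [0.6512, -0.0067, 0.1791]
tcp_rot: [-180.0, 0.0, 82.0]
force: [0.7, 0.1, -0.6]
width: 0.0749
gripper_force: 0.0
[ 0.65070782 -0.00673359  0.17827602] [123.38138503  -0.14998903  -1.75603927]
```

View pics/c5.png

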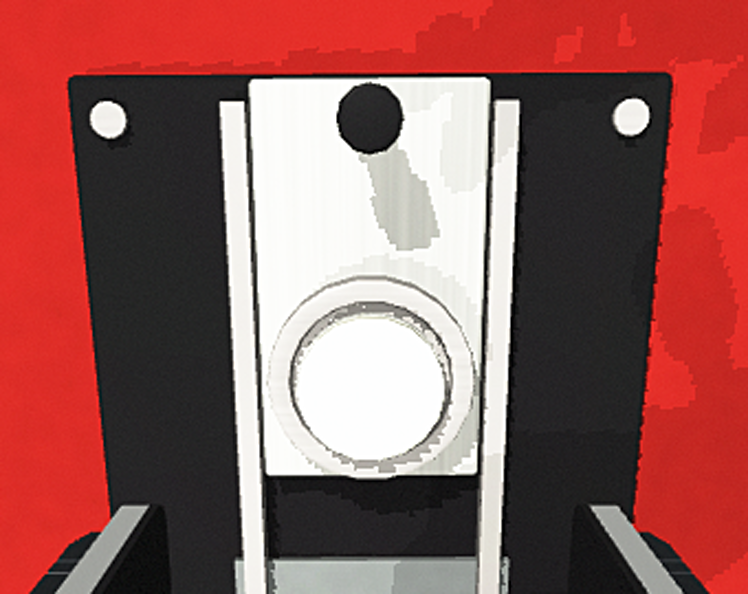

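The blank lies flat inside the pocket ring, with an even gap all round. Next I close the fingers, go to the outer side of the post and descend.

```bash
python3 -m inch '[{"delta_pos":[30,0,0],"twist":[0,0,0]},{"delta_pos":[40,0,0],"twist":[0,0,0]},{"delta_pos":[35,0,0],"twist":[0,0,0]},{"delta_pos":[18,0,0],"twist":[0,0,0]},{"delta_pos":[0,0,0],"twist":[0,0,0]},{"delta_pos":[0,0,30],"twist":[0,0,0]},{"delta_pos":[0,0,40],"twist":[0,0,0]},{"delta_pos":[0,0,30],"twist":[0,0,0]},{"delta_pos":[0,0,18],"twist":[0,0,0]},{"delta_pos":[0,0,0],"twist":[0,0,0]},{"delta_pos":[0,0,0],"twist":[0,0,0]}]' 0
python3 -c "
from h import *
print(W2P(robot.state()['position']))"
```

```text
clock: 11.4
position: [0.6693, 0.1141, 0.0623]
tcp_rot: [179.9, 0.0, 81.9]
force: [0.3, -0.8, 0.4]
width: -0.0002
gripper_force: 0.0
[0.00166177 0.24389483 0.06230337]
```

```bash
python3 -m inch '[{"delta_pos":[-5,0,0],"twist":[0,0,0]},{"delta_pos":[-7,0,0],"twist":[0,0,0]},{"delta_pos":[-7,0,0],"twist":[0,0,0]},{"delta_pos":[-7,0,0],"twist":[0,0,0]},{"delta_pos":[-8,0,0],"twist":[0,0,0]},{"delta_pos":[-8,0,0],"twist":[0,0,0]},{"delta_pos":[-9,0,0],"twist":[0,0,0]},{"delta_pos":[-9,0,0],"twist":[0,0,0]},{"delta_pos":[-9,0,0],"twist":[0,0,0]},{"delta_pos":[-9,0,0],"twist":[0,0,0]},{"delta_pos":[-9,0,0],"twist":[0,0,0]},{"delta_pos":[-9,0,0],"twist":[0,0,0]},{"delta_pos":[-8,0,0],"twist":[0,0,0]},{"delta_pos":[-6,0,0],"twist":[0,0,0]},{"delta_pos":[-5,0,0],"twist":[0,0,0]},{"delta_pos":[-4,0,0],"twist":[0,0,0]},{"delta_pos":[0,0,0],"twist":[0,0,0]}]'
python3 -c "
from h import *
print(W2P(robot.state()['position']))"
```

```text
clock: 13.52
position: [0.6514, -0.0034, 0.0612]
tcp_rot: [-179.9, 0.1, 81.9]
force: [0.8, -0.6, 0.2]
width: -0.0005
gripper_force: 0.0
[0.00045264 0.12496918 0.06121514]
```

```bash
python3 -m inch '[{"delta_pos":[-4,0,0],"twist":[0,0,0]},{"delta_pos":[-4,0,0],"twist":[0,0,0]},{"delta_pos":[-3,0,0],"twist":[0,0,0]},{"delta_pos":[-2,0,0],"twist":[0,0,0]},{"delta_pos":[-2,0,0],"twist":[0,0,0]},{"delta_pos":[0,0,0],"twist":[0,0,0]}]'
python3 -m inch '[{"delta_pos":[-1.5,0,0],"twist":[0,0,0]},{"delta_pos":[-1.5,0,0],"twist":[0,0,0]},{"delta_pos":[0,0,0],"twist":[0,0,0]}]'
python3 -c "
from h import *
print(W2P(robot.state()['position']))
s=snap('wrist','w6.png'); c=snap('scene','scene6.png')
cv2.imwrite('pics/c6.png',np.hstack([cv2.resize(s['pixels'],(400,300)),cv2.resize(c['pixels'][130:355,170:470],(400,300))])[:,:,::-1])"
```

```text
clock: 14.28
position: [0.65, -0.018, 0.0614]
tcp_rot: [-180.0, 0.0, 81.9]
force: [-0.4, 1.4, -0.2]
width: -0.0004
gripper_force: 0.4
clock: 14.65
position: [0.6497, -0.0208, 0.0615]
tcp_rot: [180.0, 0.0, 81.9]
force: [-0.5, 1.4, -0.7]
width: 0.0004
gripper_force: 0.7
[0.00128433 0.10751355 0.06148292]
```

View pics/c6.png

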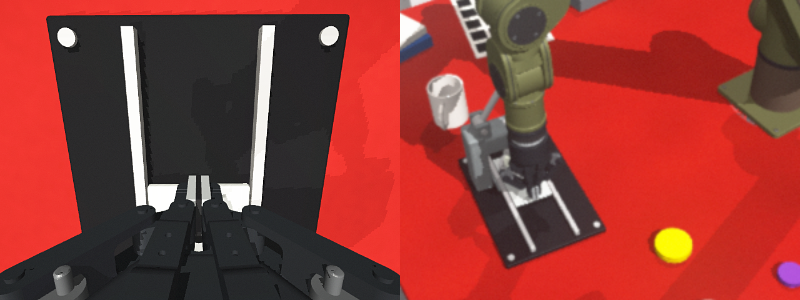

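The wrist view shows the fingertips behind the post and the carriage nearly home. I'll continue in small steps until the force rises.

```bash
python3 -m inch '[{"delta_pos":[-1.5,0,0],"twist":[0,0,0]},{"delta_pos":[-1.5,0,0],"twist":[0,0,0]},{"delta_pos":[0,0,0],"twist":[0,0,0]}]'
python3 -m inch '[{"delta_pos":[-1.5,0,0],"twist":[0,0,0]},{"delta_pos":[0,0,0],"twist":[0,0,0]}]'
```

```text
clock: 15.12
position: [0.6494, -0.0238, 0.0616]
tcp_rot: [180.0, 0.0, 82.0]
force: [-0.1, 0.7, -1.3]
width: -0.0001
gripper_force: 0.8
clock: 15.38
position: [0.6493, -0.0239, 0.0616]
tcp_rot: [180.0, -0.2, 82.0]
force: [0.5, 5.0, -1.1]
width: -0.0001
gripper_force: 2.6
```

```bash
python3 -m inch '[{"delta_pos":[-1,0,0],"twist":[0,0,0]},{"delta_pos":[0,0,0],"twist":[0,0,0]}]'
python3 -m inch '[{"delta_pos":[-1,0,0],"twist":[0,0,0]},{"delta_pos":[0,0,0],"twist":[0,0,0]},{"delta_pos":[0,0,0],"twist":[0,0,0]}]'
```

```text
clock: 15.62
position: [0.6493, -0.024, 0.0616]
tcp_rot: [180.0, -0.3, 82.0]
force: [-0.3, 6.9, -1.5]
width: 0.0002
gripper_force: 3.7
clock: 16.0
position: [0.6493, -0.024, 0.0616]
tcp_rot: [180.0, -0.3, 82.1]
force: [1.3, 8.4, -0.6]
width: -0.0005
gripper_force: 4.8
```

Force rose while the position stopped changing, so the carriage is on its home stop (post ≈85 mm from the ram, as it should be). Now I retreat and rise, and check the predicted handle against the first pictures.

```bash
python3 -m inch '[{"delta_pos":[10,0,0],"twist":[0,0,0]},{"delta_pos":[20,0,0],"twist":[0,0,0]},{"delta_pos":[20,0,-15],"twist":[0,0,0]},{"delta_pos":[5,0,-35],"twist":[0,0,0]},{"delta_pos":[0,0,-45],"twist":[0,0,0]},{"delta_pos":[0,0,-45],"twist":[0,0,10]},{"delta_pos":[0,0,-45],"twist":[0,0,10]},{"delta_pos":[0,0,-45],"twist":[0,0,10]},{"delta_pos":[0,0,-45],"twist":[0,0,10]},{"delta_pos":[0,0,-40],"twist":[0,0,10]},{"delta_pos":[0,0,-20],"twist":[0,0,10]},{"delta_pos":[0,0,0],"twist":[0,0,10]},{"delta_pos":[0,0,0],"twist":[0,0,10]},{"delta_pos":[0,0,0],"twist":[0,0,10]},{"delta_pos":[0,0,0],"twist":[0,0,0]},{"delta_pos":[0,0,0],"twist":[0,0,0]}]' 85
python3 - <<'E'
from h import *
t=load('top1.png');c=load('scene1.png')
for L in(.1,.165,.2):
    p=P2W([.06-L*np.cos(np.radians(55)),0,.172+L*np.sin(np.radians(55))]); print(L,p,proj(t,p),proj(c,p))
for s,(x0,x1,y0,y1) in((t,(385,412,170,210)),(c,(235,285,145,215))):
    im=s['pixels'].astype(int); m=np.zeros(im.shape[:2],np.uint8); m[y0:y1,x0:x1]=im[y0:y1,x0:x1].max(2)<50
    k,l,st,ce=cv2.connectedComponentsWithStats(m); i=1+st[1:,4].argmax(); print(st[i],ce[i])
print(robot.state()['joints'],W2P(robot.state()['position']),go(P2W([-.0346,0,.40])))
s=snap('top','top7.png')
E
```

```text
clock: 18.0
position: [0.6541, -0.0212, 0.3975]
tcp_rot: [-177.6, 0.0, -2.9]
force: [-0.3, 1.2, -0.2]
width: 0.0849
gripper_force: 0.0
0.1 [ 0.635916   -0.12747231  0.2539152 ] [393.98916288 186.59647178] [248.69160003 191.22476265]
0.165 [ 0.59900547 -0.12221917  0.30716009] [395.78280944 195.67357441] [260.74630282 170.39459143]
0.2 [ 0.57913057 -0.11939055  0.33583041] [396.82880714 200.9670523 ] [267.45195874 158.80741558]
[399 193   1   1   1] [399. 193.]Traceback (most recent call last):
  File "<stdin>", line 7, in <module>
ValueError: attempt to get argmax of an empty sequence
```

```bash
python3 -m inch '[{"delta_pos":[0,0,0],"twist":[0,0,0]},{"delta_pos":[0,0,0],"twist":[0,0,0]}]'; python3 - <<'E'
from h import *
st=robot.state(); print(st['joints'],st['tcp_rot'],W2P(st['position']),go(P2W([-.0346,0,.385])))
E
```

```text
clock: 18.25
position: [0.6541, -0.0207, 0.3967]
tcp_rot: [-177.6, 0.1, -2.8]
force: [-0.3, 0.1, 0.3]
width: 0.085
gripper_force: 0.0
[ -2.8866545   29.39282894  35.80426474  96.5198352    2.35845775
 179.95323238] [-1.77641455e+02  1.06474813e-01 -2.83992642e+00] [0.00560349 0.10828216 0.39665485] [-49.9393924  104.53566816   7.45205579]
```

Joint 6 has hit its 180° limit. The yaw I need becomes available as joint 1 turns towards the handle, so I translate first and then correct the orientation.

```bash
python3 -m inch '[{"delta_pos":[-6,12,0],"twist":[0,0,0]},{"delta_pos":[-10,20,0],"twist":[0,0,0]},{"delta_pos":[-10,22,0],"twist":[0,0,0]},{"delta_pos":[-10,22,0],"twist":[0,0,0]},{"delta_pos":[-9,18,0],"twist":[0,0,0]},{"delta_pos":[-5,10,0],"twist":[0,0,0]},{"delta_pos":[0,0,0],"twist":[0,0,0]},{"delta_pos":[0,0,0],"twist":[0,0,0]}]'; cat > g.py <<'E'
from h import *
import sys
def g(p,yaw=-8.1,pitch=0):
    st=robot.state(); R=Ro.from_euler('xyz',st['tcp_rot'],degrees=True); D=Ro.from_euler('xyz',[180,pitch,yaw],degrees=True)
    print('j',st['joints'].round(1),'press',W2P(st['position']).round(4),'rot',st['tcp_rot'].round(1),'shift',go(P2W(p),st).round(1),'twist',(R.inv()*D).as_rotvec(degrees=True).round(1))
g([float(x) for x in sys.argv[1:4]])
E
python3 g.py -.0346 0 .385
```

```text
clock: 19.25
position: [0.5991, -0.1226, 0.3923]
tcp_rot: [-177.6, 0.1, -2.9]
force: [-0.5, 0.8, -0.0]
width: 0.085
gripper_force: 0.0
j [-12.7  24.1  26.3  92.7   2.3 170.2] press [-0.0345 -0.0004  0.3923] rot [-1.776e+02  1.000e-01 -2.900e+00] shift [-0.1 -0.1  7.3] twist [-2.4  0.2  5.2]
```

```bash
python3 -m inch '[{"delta_pos":[0,0,0],"twist":[-2.4,0.2,5.2]},{"delta_pos":[0,0,20],"twist":[0,0,0]},{"delta_pos":[0,0,25],"twist":[0,0,0]},{"delta_pos":[0,0,20],"twist":[0,0,0]},{"delta_pos":[0,0,12],"twist":[0,0,0]},{"delta_pos":[0,0,5],"twist":[0,0,0]},{"delta_pos":[0,0,0],"twist":[0,0,0]},{"delta_pos":[0,0,0],"twist":[0,0,0]}]'; python3 g.py -.0346 0 .310
python3 -c "
from h import *
s=snap('wrist','w8.png');c=snap('scene','scene8.png')
cv2.imwrite('pics/c8.png',np.hstack([cv2.resize(s['pixels'],(400,300)),cv2.resize(c['pixels'][100:325,150:450],(400,300))])[:,:,::-1])"
```

```text
clock: 20.25
position: [0.5993, -0.1231, 0.3112]
tcp_rot: [180.0, -0.1, -8.1]
force: [0.0, 0.2, 0.6]
width: 0.0853
gripper_force: 0.0
j [-11.6  22.9  12.5  79.5  -0.  176.5] press [-0.0342 -0.0008  0.3112] rot [ 1.8e+02 -1.0e-01 -8.1e+00] shift [-0.4 -0.8  1.2] twist [ 0.  -0.1 -0. ]
```

View pics/c8.png

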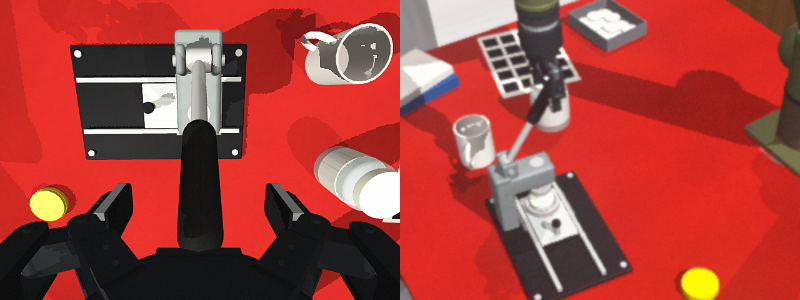

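The handle bar lies between the fingers at (200,185) in the wrist half, and the carriage is in with the die under the ram and the post head at (148,108). I'll check its home position by number and grip the handle.

```bash
python3 - <<'E'
from h import *
s=load('w8.png'); im=s['pixels'].astype(int); m=np.zeros((480,640),np.uint8); m[158:190,222:258]=(im[158:190,222:258].max(2)<70)
k,l,st,ce=cv2.connectedComponentsWithStats(m); i=l[172,238]; print(st[i],ce[i],W2P(onz(s,*ce[i],.057)))
E
python3 -m inch '[{"delta_pos":[0,-0.5,1],"twist":[0,0,0]},{"delta_pos":[0,0,0],"twist":[0,0,0]},{"delta_pos":[0,0,0],"twist":[0,0,0]},{"delta_pos":[0,0,0],"twist":[0,0,0]},{"delta_pos":[0,0,0],"twist":[0,0,0]},{"delta_pos":[0,0,0],"twist":[0,0,0]},{"delta_pos":[0,0,0],"twist":[0,0,0]},{"delta_pos":[0,0,0],"twist":[0,0,0]},{"delta_pos":[0,0,0],"twist":[0,0,0]}]' 15 40
python3 - <<'E'
import numpy as np
L=.165
a=[np.radians(55-57*i/20) for i in range(21)]
print([(round(1000*(np.cos(a[i])-np.cos(a[i+1]))*L,1),round(1000*(np.sin(a[i])-np.sin(a[i+1]))*L,1)) for i in range(20)])
E
```

```text
[222 158  26  32 513] [231.64717349 172.92592593] [0.00022007 0.08820487 0.057     ]
clock: 21.48
position: [0.5987, -0.1237, 0.3096]
tcp_rot: [179.8, -0.0, -8.2]
force: [-1.5, -5.4, 1.9]
width: 0.025
gripper_force: 39.4
[(np.float64(-6.6), np.float64(4.9)), (np.float64(-6.4), np.float64(5.2)), (np.float64(-6.1), np.float64(5.5)), (np.float64(-5.8), np.float64(5.8)), (np.float64(-5.5), np.float64(6.1)), (np.float64(-5.2), np.float64(6.3)), (np.float64(-4.9), np.float64(6.6)), (np.float64(-4.5), np.float64(6.8)), (np.float64(-4.2), np.float64(7.1)), (np.float64(-3.8), np.float64(7.3)), (np.float64(-3.5), np.float64(7.4)), (np.float64(-3.1), np.float64(7.6)), (np.float64(-2.7), np.float64(7.7)), (np.float64(-2.3), np.float64(7.9)), (np.float64(-1.9), np.float64(8.0)), (np.float64(-1.5), np.float64(8.1)), (np.float64(-1.1), np.float64(8.1)), (np.float64(-0.7), np.float64(8.2)), (np.float64(-0.3), np.float64(8.2)), (np.float64(0.1), np.float64(8.2))]
```

```bash
python3 - <<'E'
from h import *
s=load('w8.png'); g=s['pixels'].astype(int).max(2)
for r in(165,169,173,177,181): print(r,list(g[r,222:262]))
print(proj(s,P2W([0,.085,.059])),proj(s,P2W([0,.095,.059])),proj(s,P2W([0,.075,.059])), 'carriage +y edge', [ (d,proj(s,P2W([0,.105+d,.025])).round(1)) for d in(0,.003)])
print([proj(s,P2W([x,.209,.013])).round(1) for x in(-.09,.09)])
g2=g[150,200:300]; print('row150',list(g2[::1]))
E
```

```text
165 [np.int64(45), np.int64(51), np.int64(47), np.int64(47), np.int64(50), np.int64(41), np.int64(41), np.int64(78), np.int64(26), np.int64(24), np.int64(34), np.int64(36), np.int64(39), np.int64(42), np.int64(41), np.int64(42), np.int64(44), np.int64(44), np.int64(44), np.int64(9), np.int64(0), np.int64(49), np.int64(94), np.int64(91), np.int64(163), np.int64(227), np.int64(214), np.int64(211), np.int64(211), np.int64(208), np.int64(210), np.int64(209), np.int64(208), np.int64(208), np.int64(208), np.int64(208), np.int64(208), np.int64(208), np.int64(207), np.int64(206)]
169 [np.int64(46), np.int64(48), np.int64(50), np.int64(50), np.int64(50), np.int64(32), np.int64(43), np.int64(43), np.int64(42), np.int64(43), np.int64(44), np.int64(40), np.int64(43), np.int64(41), np.int64(42), np.int64(38), np.int64(40), np.int64(43), np.int64(42), np.int64(43), np.int64(44), np.int64(41), np.int64(14), np.int64(7), np.int64(49), np.int64(84), np.int64(121), np.int64(231), np.int64(218), np.int64(214), np.int64(212), np.int64(213), np.int64(216), np.int64(214), np.int64(213), np.int64(223), np.
[... 2790 characters left out ...]
nt64(246), np.int64(246), np.int64(246), np.int64(246), np.int64(245), np.int64(246), np.int64(247), np.int64(251), np.int64(254), np.int64(255), np.int64(255), np.int64(160), np.int64(167), np.int64(170), np.int64(162), np.int64(167), np.int64(167), np.int64(167), np.int64(165), np.int64(172), np.int64(164), np.int64(166), np.int64(166), np.int64(171), np.int64(255), np.int64(246), np.int64(245), np.int64(246), np.int64(252), np.int64(184), np.int64(132), np.int64(178), np.int64(197), np.int64(195), np.int64(198), np.int64(199), np.int64(200), np.int64(201), np.int64(203), np.int64(206), np.int64(204), np.int64(206), np.int64(204), np.int64(207), np.int64(206), np.int64(206), np.int64(207)]
```

The post head centre is at column 236 against 234 predicted for home, so the carriage is home within calibration. Now I bring the lever down along its arc.

```bash
python3 -m inch '[{"delta_pos":[-6.6,0,4.9],"twist":[0,0,0]},{"delta_pos":[-6.4,0,5.2],"twist":[0,0,0]},{"delta_pos":[-6.1,0,5.5],"twist":[0,0,0]},{"delta_pos":[-5.8,0,5.8],"twist":[0,0,0]},{"delta_pos":[-5.5,0,6.1],"twist":[0,0,0]},{"delta_pos":[-5.2,0,6.3],"twist":[0,0,0]},{"delta_pos":[-4.9,0,6.6],"twist":[0,0,0]},{"delta_pos":[-4.5,0,6.8],"twist":[0,0,0]},{"delta_pos":[-4.2,0,7.1],"twist":[0,0,0]},{"delta_pos":[-3.8,0,7.3],"twist":[0,0,0]},{"delta_pos":[0,0,0],"twist":[0,0,0]}]'; python3 g.py -.0777 0 .2491
```

```text
clock: 22.85
position: [0.5474, -0.1167, 0.2492]
tcp_rot: [179.8, -0.2, -8.2]
force: [-1.2, -5.1, 6.4]
width: 0.0249
gripper_force: 39.2
j [-11.9  18.2  -3.8  67.8  -0.2 176.2] press [-0.0865 -0.0018  0.2492] rot [179.8  -0.2  -8.2] shift [ 8.8 -1.8  0.1] twist [ 0.2 -0.2 -0.1]
```

```bash
python3 -m inch '[{"delta_pos":[-3.5,-0.8,7.4],"twist":[0,0,0]},{"delta_pos":[-3.1,0,7.6],"twist":[0,0,0]},{"delta_pos":[-2.7,0,7.7],"twist":[0,0,0]},{"delta_pos":[-2.3,0,7.9],"twist":[0,0,0]},{"delta_pos":[-1.9,0,8],"twist":[0,0,0]},{"delta_pos":[-1.5,0,8.1],"twist":[0,0,0]},{"delta_pos":[-1.1,0,8.1],"twist":[0,0,0]},{"delta_pos":[-0.7,0,8.2],"twist":[0,0,0]},{"delta_pos":[0,0,0],"twist":[0,0,0]}]' - 70; python3 g.py -.105 0 .169
```

```text
clock: 23.98
position: [0.5321, -0.1146, 0.1869]
tcp_rot: [179.7, -0.4, -8.2]
force: [0.1, -7.9, 8.2]
width: 0.0244
gripper_force: 68.4
j [-12.   18.6 -12.9  58.2  -0.3 176.2] press [-0.102  -0.0019  0.1869] rot [179.7  -0.4  -8.2] shift [-3.1 -2.  17.8] twist [ 0.3 -0.4 -0.1]
```

```bash
python3 -m inch '[{"delta_pos":[-0.3,0,6],"twist":[0,0,0]},{"delta_pos":[0,0,6],"twist":[0,0,0]},{"delta_pos":[0,0,3],"twist":[0,0,0]},{"delta_pos":[0,0,0],"twist":[0,0,0]}]'
python3 -m inch '[{"delta_pos":[0,0,2],"twist":[0,0,0]},{"delta_pos":[0,0,0],"twist":[0,0,0]}]'
python3 -m inch '[{"delta_pos":[0,0,2],"twist":[0,0,0]},{"delta_pos":[0,0,0],"twist":[0,0,0]}]'; python3 g.py -.105 0 .169
```

```text
clock: 24.48
position: [0.5316, -0.1145, 0.1724]
tcp_rot: [179.7, -0.3, -8.2]
force: [-2.6, -7.3, 12.0]
width: 0.0242
gripper_force: 68.9
clock: 24.72
position: [0.5317, -0.1145, 0.1705]
tcp_rot: [179.7, -0.4, -8.2]
force: [-2.7, -8.6, 11.8]
width: 0.0242
gripper_force: 69.0
clock: 24.98
position: [0.5317, -0.1145, 0.1687]
tcp_rot: [179.7, -0.4, -8.2]
force: [-2.9, -7.4, 12.1]
width: 0.0242
gripper_force: 69.0
j [-12.   19.3 -14.7  55.6  -0.3 176.2] press [-0.1024 -0.0018  0.1687] rot [179.7  -0.4  -8.2] shift [-2.6 -1.8 -0.4] twist [ 0.3 -0.4 -0.1]
```

```bash
python3 -m inch '[{"delta_pos":[0,0,2],"twist":[0,0,0]},{"delta_pos":[0,0,0],"twist":[0,0,0]}]'
python3 -m inch '[{"delta_pos":[0,0,2],"twist":[0,0,0]},{"delta_pos":[0,0,0],"twist":[0,0,0]}]'
```

```text
clock: 25.22
position: [0.5319, -0.1146, 0.1667]
tcp_rot: [179.7, -0.4, -8.2]
force: [-2.6, -6.6, 12.7]
width: 0.0241
gripper_force: 69.2
clock: 25.48
position: [0.5321, -0.1146, 0.1648]
tcp_rot: [179.7, -0.4, -8.2]
force: [-2.4, -7.6, 12.3]
width: 0.0242
gripper_force: 69.4
```

```bash
python3 -m inch '[{"delta_pos":[0,0,2],"twist":[0,0,0]},{"delta_pos":[0,0,0],"twist":[0,0,0]}]'
python3 -m inch '[{"delta_pos":[0,0,2],"twist":[0,0,0]},{"delta_pos":[0,0,0],"twist":[0,0,0]}]'
```

```text
clock: 25.72
position: [0.5323, -0.1146, 0.1629]
tcp_rot: [179.7, -0.4, -8.2]
force: [-1.5, -7.2, 12.4]
width: 0.0241
gripper_force: 69.6
clock: 25.98
position: [0.5326, -0.1146, 0.1613]
tcp_rot: [179.7, -0.5, -8.2]
force: [-1.9, -8.5, 13.2]
width: 0.0245
gripper_force: 70.2
```

```bash
python3 -m inch '[{"delta_pos":[0,0,2],"twist":[0,0,0]},{"delta_pos":[0,0,0],"twist":[0,0,0]}]'
python3 -m inch '[{"delta_pos":[0,0,2],"twist":[0,0,0]},{"delta_pos":[0,0,0],"twist":[0,0,0]},{"delta_pos":[0,0,0],"twist":[0,0,0]}]'
```

```text
clock: 26.22
position: [0.5326, -0.1146, 0.1608]
tcp_rot: [179.7, -0.5, -8.2]
force: [-4.8, -7.2, 22.8]
width: 0.0244
gripper_force: 71.1
clock: 26.6
position: [0.5327, -0.1146, 0.1603]
tcp_rot: [179.7, -0.6, -8.2]
force: [-8.1, -6.1, 32.1]
width: 0.0243
gripper_force: 72.0
```

The force jumped from 12 to 32 N within 1 mm, so it is on the stop. I'll verify the lever angle from the wrist image, using the rubber/metal boundary 100 mm from the pivot.

```bash
python3 - <<'E'
from h import *
s=snap('wrist','w9.png'); g=s['pixels'].astype(int).max(2)
def P(L,a,off=0): a=np.radians(a); return P2W([.06-L*np.cos(a)+off*np.sin(a),0,.172+L*np.sin(a)+off*np.cos(a)])
for a in(-2,2,5,10): print(a,'rubber start top/centre',proj(s,P(.1,a,.013)).round(1),proj(s,P(.1,a)).round(1),'pivot',proj(s,P(0,a)).round(1),'half-width px',[round(float((proj(s,P2W(W2P(P(.12,a))+[0,-.013,0]))-proj(s,P2W(W2P(P(.12,a))+[0,.013,0])))[0]),1)],proj(s,P(.12,a)).round(0))
u=int(round(proj(s,P(.1,-2))[0])); print(u,[(r,int(g[r,u])) for r in range(60,330,4)])
r=int(proj(s,P(.12,-2))[1]); print(r,g[r,u-70:u+70:2]); st=robot.state(); print(st['clock'],st['position'],st['force'])
E
```

```text
-2 rubber start top/centre [312.2 159.7] [312.6 156.5] pivot [ 310.1 -293.9] half-width px [80.1] [313. 220.]
2 rubber start top/centre [312.  157.1] [312.4 157.2] pivot [ 310.1 -293.9] half-width px [86.2] [313. 225.]
5 rubber start top/centre [311.8 153.6] [312.2 156.7] pivot [ 310.1 -293.9] half-width px [91.4] [313. 229.]
10 rubber start top/centre [311.4 143.6] [311.9 153.1] pivot [ 310.1 -293.9] half-width px [101.9] [312. 233.]
313 [(60, 248), (64, 248), (68, 248), (72, 248), (76, 248), (80, 248), (84, 248), (88, 248), (92, 248), (96, 249), (100, 249), (104, 249), (108, 249), (112, 249), (116, 249), (120, 249), (124, 249), (128, 249), (132, 249), (136, 250), (140, 249), (144, 249), (148, 250), (152, 250), (156, 250), (160, 255), (164, 23), (168, 28), (172, 31), (176, 37), (180, 38), (184, 39), (188, 34), (192, 42), (196, 40), (200, 42), (204, 41), (208, 42), (212, 44), (216, 46), (220, 37), (224, 35), (228, 34), (232, 37), (236, 35), (240, 37), (244, 38), (248, 23), (252, 21), (256, 23), (260, 21), (264, 20), (268, 24), (272, 22), (276, 25), (280, 22), (284, 21), (288, 23), (292, 20), (296, 21), (300, 21), (304, 19), (308, 21), (312, 23), (316, 20), (320, 21), (324, 17), (328, 20)]
219 [52 58 58 57 55 53 58 51 55 54 54 54 52 50 51 53 50 55 28 33 32 33 38 38
 38 37 41 40 37 38 40 40 40 39 35 34 36 34 32 36 33 39 36 37 40 37 35 32
 33 26 29 25 25 25 20 26 16 41 48 47 50 46 47 50 48 48 46 47 45 44]
26.65 [ 0.53266198 -0.11462691  0.16025065] [-8.73681553 -6.78723998 31.40045543]
```

The boundary row (162) and bar width (78 px) match the -2° prediction (160 and 80 px), so the lever is on its stop. Handing in while holding it.

```bash
python3 -m inch '[{"delta_pos":[0,0,0],"twist":[0,0,0]},{"delta_pos":[0,0,0],"twist":[0,0,0]}]'; python3 -c "
from cell import robot
print(robot.sign_off())"
```

```text
clock: 26.9
position: [0.5327, -0.1146, 0.1602]
tcp_rot: [179.7, -0.6, -8.2]
force: [-8.6, -7.2, 31.5]
width: 0.0245
gripper_force: 72.0
the job is handed in; nothing more can be done
None
```

I handed the job in at 26.9 s with the blank flat in the pocket, the carriage home and the lever held on its stop at about 31 N; no verdict came back, and I viewed 11 pictures against your limit of 10.

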